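Ready the film scanning gate for threading

TASK

Get the film scanning gate ready for threading: set the loose aperture bar down across the gate's two saddle posts (do not drop it), so that it lies flat in both saddles, and let go of it. Then push the sprung side-tension arm back, away from the film runway, past its click, and keep holding it there with your fingers while I thread: finish still holding it, because the spring throws it home if you let go. Leave everything else on the shelf where it stands.

Things in the scene. Friction and masses are not known exactly. Their poses are not given: they have to be found in the camera images.
- film_gate: Film scanning gate fixed to the shelf: grey light box 180 x 300 mm with a black deck plate, its top 28 mm above the shelf. Origin at the centre of its underside; z up, y along the film runway (22 mm wide aluminium rib along the whole deck at x = -20 mm, top 45 mm, edge guide 48 mm above the shelf); x points from the runway to the side-tension arm's pivot.
- bar_seat (a point): Where the centre of the bar's underside lies when the bar is home: on the film gate at x = -20, y = +80 mm, 50 mm above the shelf, midway between the two saddles; axes as film_gate. The saddles form one pocket 110 mm long (along x, end lip to end lip) and 32 mm wide: 2 mm play all round for the bar. Between the posts, 66 mm apart, nothing rises above 48 mm.
- saddle_near (a point): Middle of the seat of the aluminium saddle post on the robot's side of the runway, 44 mm from bar_seat towards the film gate's -x. Seat 50 mm above the shelf, open upwards, 22 mm along x; lips on both sides (y) and at the outer end rise 5 mm upright, then 5 mm flared outward at 45 degrees (rims 60 mm above the shelf).
- saddle_far (a point): Middle of the seat of the other saddle post, its mirror image, 44 mm from bar_seat towards the film gate's +x.
- aperture_bar: Loose plain aluminium bar 106 mm long (its x), 28 mm wide (its y) and 12 mm thick, with a small rectangular opening (11 x 14 mm) through the middle, 75 to 135 g. It starts lying flat on the shelf. Origin at the centre of its underside, z up. When home its length runs along the film gate's x axis, either way round.
- tension_arm (a joint): Angle of the side-tension arm about its upright pivot (rad). 0 = sprung home against the runway, grows as the arm is pushed back (counter-clockwise seen from above); the pawl clicks over its tooth at 0.40, end stop at 0.60. The spring returns it from any angle; the click does not latch. Push on the thumb post: 3.5 N at home, up to 11 N just before the click, 7 to 8 N after it.
- swing_arm: The side-tension arm: flat aluminium blade 14 mm wide, carried 8 to 14 mm above the deck, that turns with joint tension_arm. Origin on the pivot axis at deck height; axes parallel to film_gate at angle 0. At its free end, 86.4 mm from the pivot, stand an edge roller (16 mm diameter, 42 to 52 mm above the shelf) and on top of it the upright thumb post.
- thumb_post (a point): Middle of the black thumb post at the free end of the arm, moving with it: upright cylinder 12 mm in diameter, 52 to 86 mm above the shelf (this point 69 mm). With the arm home it is at x = -4 mm, y = -76 mm of film_gate and is to be pushed along its arc towards the film gate's +x; the deck is free on both sides of it.
- tension_pivot (a point): Pivot axis of the side-tension arm on the deck, at x = 37 mm, y = 0 of film_gate, 28 mm above the shelf.
- lens_cap: Bystander: grey plastic lens rear cap, 62 mm diameter, 16 mm high, loose on the shelf near the bar. Origin at the centre of its underside.
- prism: Bystander: three-sided glass prism, 60 mm long (its y), 30 mm sides, lying loose on the shelf near the bar. Origin at the centre of its underside.
- bottle: Bystander: stainless bottle with twist cap, 70 mm diameter, 229 mm high. Origin at the centre of its underside.
- film_can: Bystander: flat round steel film can, 143 mm diameter, 26 mm high. Origin at the centre of its underside.
- camera_cage: Bystander: black aluminium camera cage, a standing frame 140 mm wide (its y), 40 mm deep, 106 mm high. Origin at the centre of its underside.
- air_blower: Bystander: black rubber air blower, 56 mm diameter, 105 mm high. Origin at the centre of its underside.
Things that resemble listed ones, but are neither listed nor needed, are in the scene too. Of the things that look like the aperture_bar, the middle-sized one is meant.

How it is judged:
On the way, in this order (a step that is already met when the one before it is completed fails the run):
1. the aperture bar lies flat in both saddles and has been let go (x of aperture_bar in the frame of bar_seat between -0.004 and 0.004 m and y of aperture_bar in the frame of bar_seat between -0.004 and 0.004 m and z of aperture_bar in the frame of bar_seat between -0.002 and 0.002 m and angle between the x axis of aperture_bar and the x axis of film_gate, either way round below 0.1 rad and angle between aperture_bar's own z axis and vertical below 0.04 rad and contact force between the fingers and aperture_bar below 0.05 N), for 0.2 s.
2. the tension arm is pushed back past its click by the fingers (value of joint tension_arm above 0.43 rad and contact force between the fingers and swing_arm above 3 N), for 0.2 s.
At the end, for the whole second after the job is handed in: The aperture bar rests flat in both saddles (centred within 4 mm, height within 2 mm, along the gate's x axis within 0.1 rad, untouched and at rest), and the fingers still press the side-tension arm (more than 3 N), holding it still beyond its click (joint above 0.43 rad) through the last second (all of step 1 and all of step 2 and linear speed of aperture_bar below 0.02 m/s and velocity of joint tension_arm between -0.2 and 0.2 rad/s); the arm keeps its last pose, push and grip.
It fails at once if the bar is dropped over the gate instead of being set down (let go more than 10 mm above its seat) (z of aperture_bar in the frame of bar_seat above 0.012 m and horizontal distance between aperture_bar and bar_seat below 0.1 m and contact force between the fingers and aperture_bar below 0.01 N).
It fails at once if a bystander is knocked out of place (moved more than 25 mm) (distance of any of lens_cap, prism, bottle, film_can, camera_cage, air_blower from where it was at the start of the episode above 0.025 m).
It also fails if it takes over 50 s, if anything falls off the work surface, if the arm or the gripper's body presses on something with over 40 N, if the wrist force passes 120 N, or if a joint passes its speed limit or range.

ROBOT

A 6-joint arm with a two-finger parallel gripper is mounted at the origin on the work surface. World frame = base frame: x ahead of the robot, y to its left, z up, the work surface at z = 0. Lengths are in m, angles in rad, forces in N, time in s.
With the tool pointing down it reaches from about 0.35 to 0.775 m from the base axis. Payload 7.3 kg.
Tool frame: the origin (TCP) lies at the very end of the fingers, on their centre line; the grasp point (between the pads) lies 19 mm behind it; z points along the fingers, y is the direction in which the jaws open and shut (so a half turn about z gives the same grasp; the last joint's range is limited). The gripper opens to 92 mm and grips with 3 to 60 N. Pads are 19 mm wide; open, the fingers measure 130 mm over their backs; the gripper's body (75 mm by 190 mm) begins 47 mm behind the grasp point.
Start: joints at [-1.416, 0.342, 1.524, -0, 1.275, -0.146], TCP at [0.156, -0.501, 0.227] pointing down, gripper open.
Joint ranges: [-2.53, 2.53], [-0.77, 2.02], [0.04, 2.7], [-1, 4.14], [0.28, 2.66], [-3.11, 3.11]. Speed limits (rad/s): [2.57, 2.57, 3.14, 3.14, 3.14, 3.14].

INTERFACE

Orientations are given as [roll, pitch, yaw] about the fixed x, y, z axes, in that order (R = Rz(yaw) Ry(pitch) Rx(roll)).
In Python, from cell import robot gives the robot as it stands.
- The arm moves only by the tool apply_moves, never from a script. Its argument "plan" is a list of rows, each an object of numbers: "tx", "ty", "tz": the shift along the tool's x, y, z in m; "yaw": the turn about the tool's z in rad; "grip": the opening, from -1 (shut) to 1 (fully open), so that 0 is half open. In form: [{"tx": .., "ty": .., "tz": .., "yaw": .., "grip": ..}, ...]. A call has 1 to 8 rows; each row is the pose to reach, as a shift and turn from the pose commanded when the call began, along the tool's axes at that moment; what a row does not reach only later rows make up. A row lasts 1/8 s, in which the tool goes at most 62.5 mm and 10.7 degrees, less where a joint would pass 70% of its speed; a pose out of reach is approached as far as the arm can. A call with a gripper value outside its range is refused whole. The fingers move at their own pace and stop on an object; "force" is the grip in N (left out, the last holds). Time passes only in rows, so rows that repeat a pose let the fingers close. It gives the time, the measured TCP pose, the force and the opening at its end, in the units of the state.
- robot.observe(): the state, without advancing time (a new reading comes with each control period).
- robot.read_camera(name): name is "scene" or "top"; returns (picture, depth): 420x560x3 uint8, red, green, blue; 420x560 float32, m along the optical axis (not along the pixel's ray), 0 where there is no reading.
- robot.get_calibration(name): a dict with "camera_matrix" (3x3 intrinsics, pixels), "k1" (the pictures are not rectified: a ray, as slopes to the right and down, at radius r is drawn at 1 + k1 r^2 times it, then the intrinsics apply), "R" (3x3) and "t" (3): a world point X has camera coordinates R X + t. Camera axes: x right, y down, z forward; pixel columns grow to the right and rows downward; lengths in m; the calibration is good to about 2 mm. A picture is of the moment at which its call begins. get_calibration takes no time and is no camera call.
- robot.hand_in(): hands the job in, once; it reports no verdict.
Trained networks look in the newest picture that a camera, given by its name, has taken for a name from the list of things; names that differ only in an ending like _2 or _b are one class to them, and where a whole thing is asked for, a point or a joint stands for the part that bears it (a point fixed in the world has none). Each returns a list of dicts, best first, with "confidence" (0 to 1); they miss things now and then, are a little off and sometimes report something else, mostly with a low value. They report only what shows in the picture. A call takes as long as a camera call. They do not tell look-alikes from the thing itself.
- robot.outline_of(label, camera): "region" (420x560 bool, what is visible of it) and "pixel" ([row, column] in pixels, amid what is visible of it).
- robot.tip_of(label, camera): "pixel" ([row, column] in pixels: a listed point, or the origin of a listed thing).
The state is a dict: "time": time; "qpos": joint angles; "qvel": joint speeds; "joint_efforts": joint torques, N m; "tool_pos": TCP position; "tool_rot": TCP orientation; "contact_force": force on the tool from outside, world axes, zero at the start; "torque": the same for the moment, N m; "opening": finger opening in m.
Only numpy, scipy, OpenCV 4.12 (cv2) and the standard library are available. Lean on these libraries where they do the work, as an engineer would, in place of code of your own. Each camera call takes 0.05 s, during which the arm holds its last target.

## Working session

There is one attempt and no reset: what is moved stays moved. The work goes in short steps, Python scripts to look and compute and a tool call to move; the robot and the scene stay as the last step left them, time stands still between calls to the robot, and variables do not carry over. Pictures are saved under pics/ and viewed, and the job is handed in when it is done.

Besides the shell and the picture viewer there is one more tool, called after "Call:" as name([rows], argument=value, ...), one row to a line, values as JSON. apply_moves: Moves the arm, as the interface text tells. Its arguments: {"type":"object","properties":{"plan":{"type":"array","items":{"type":"object","properties":{"tx":{"type":"number"},"ty":{"type":"number"},"tz":{"type":"number"},"yaw":{"type":"number"},"grip":{"type":"number"}}}},"force":{"type":"number"}},"required":["plan"]}

```bash
ls; mkdir -p pics; python3 - <<'E'
from cell import robot
import cv2,numpy as np
print(robot.observe())
for n in ["scene","top"]:
    p,d=robot.read_camera(n); cv2.imwrite(f"pics/{n}0.png",p[:,:,::-1]); np.savez(f"pics/{n}0.npz",p=p,d=d)
    print(n,robot.get_calibration(n))
    for l in ["aperture_bar","film_gate","lens_cap","prism","swing_arm"]:
        for r in robot.outline_of(l,n): print(n,l,round(r["confidence"],2),np.round(r["pixel"]),r["region"].sum())
    for l in ["aperture_bar","film_gate","bar_seat","saddle_near","saddle_far","thumb_post","tension_pivot"]:
        for r in robot.tip_of(l,n): print(n,'tip',l,round(r["confidence"],2),np.round(r["pixel"],1))
print(robot.observe()["time"])
E
```

```text
pics
{'time': 0.0, 'qpos': array([-1.41599685e+00,  3.42714433e-01,  1.52502227e+00, -9.79522346e-06,
        1.27540772e+00, -1.45969615e-01]), 'qvel': array([ 0.00030706,  0.00057438, -0.00123394, -0.0014912 , -0.00061655,
       -0.00010995]), 'joint_efforts': array([ 2.22794872e-03, -4.31242740e+01, -2.44216043e+01,  7.19704223e-02,
        5.60383976e-02, -1.19293009e-04]), 'tool_pos': array([ 0.155503  , -0.50100896,  0.22604744]), 'tool_rot': array([-3.14005602e+00, -2.16441411e-04,  3.00771784e-01]), 'contact_force': array([ 0.99804137, -0.18097296,  0.10311863]), 'torque': array([0.03525691, 0.06906087, 0.007619  ]), 'opening': 0.09187935554309656}
scene {'camera_matrix': array([[411.38484047,   0.        , 281.79524646],
       [  0.        , 411.38484047, 208.55673097],
       [  0.        ,   0.        ,   1.        ]]), 'k1': 0.0420280569537557, 'R': array([[ 0.89536287,  0.44512777, -0.01365996],
       [ 0.23715488, -0.50254426, -0.8313885 ],
       [-0.37693884,  0.74115487, -0.55552369]]), 't': array([-0.53450538, -0.04449687,  1.19557626])}
scene aperture_bar 0.76 [
[... 1090 characters left out ...]
34574, 0.54909658, 1.17669719])}
top aperture_bar 0.77 [282. 329.] 520
top aperture_bar 0.56 [279. 179.] 1742
top film_gate 0.59 [218. 250.] 5500
top lens_cap 0.86 [238. 409.] 301
top prism 0.67 [192. 381.] 174
top prism 0.56 [137. 272.] 227
top swing_arm 0.6 [209. 254.] 352
top swing_arm 0.56 [217. 252.] 5460
top tip aperture_bar 0.8 [241.  366.2]
top tip aperture_bar 0.68 [191.4 380.7]
top tip aperture_bar 0.62 [279.4 330. ]
top tip aperture_bar 0.5 [233.4 332.5]
top tip film_gate 0.56 [219.  252.6]
top tip bar_seat 0.66 [225.9 229.9]
top tip bar_seat 0.25 [217.3 250.3]
top tip saddle_near 0.62 [240.  230.4]
top tip saddle_far 0.98 [211.9 224.6]
top tip tension_pivot 0.57 [208.5 250.9]
1.3
```

View pics/scene0.png

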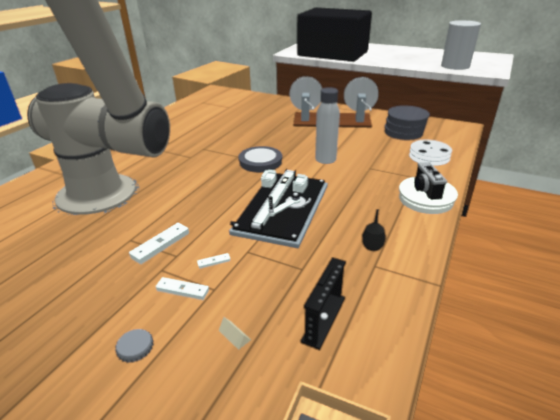

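View pics/top0.png

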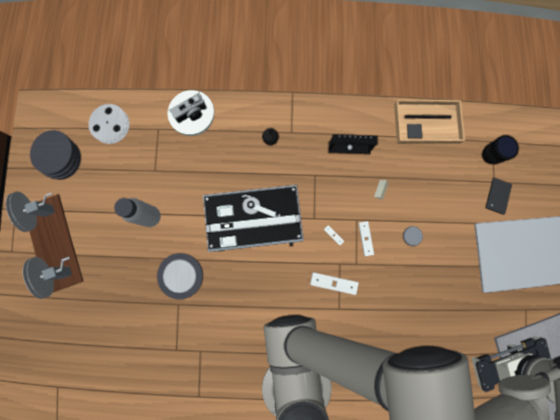

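```bash
cat > h.py <<'E'
import numpy as np,cv2
from cell import robot
def ray(n,px):
    c=robot.get_calibration(n);K=c["camera_matrix"]
    D=np.array([c["k1"],0,0,0,0])
    u=cv2.undistortPoints(np.array([[[px[1],px[0]]]],float),K,D)[0,0]
    d=c["R"].T@np.array([u[0],u[1],1.]); o=-c["R"].T@c["t"]; return o,d
def atz(n,px,z):
    o,d=ray(n,px); return o+d*(z-o[2])/d[2]
def dep(n,px,D):
    o,d=ray(n,px); return o+d*D[int(round(px[0])),int(round(px[1]))]
def tri(p1,p2):
    o1,d1=ray("scene",p1);o2,d2=ray("top",p2)
    A=np.stack([d1,-d2],1);s=np.linalg.lstsq(A,o2-o1,rcond=None)[0]
    a=o1+d1*s[0];b=o2+d2*s[1];return (a+b)/2,np.linalg.norm(a-b)
def proj(n,X):
    c=robot.get_calibration(n)
    p,_=cv2.projectPoints(np.array(X,float).reshape(-1,1,3),cv2.Rodrigues(c["R"])[0],c["t"],c["camera_matrix"],np.array([c["k1"],0,0,0,0]))
    return p[:,0,::-1]
E
python3 - <<'E'
import cv2,numpy as np
from h import *
s=np.load("pics/scene0.npz");t=np.load("pics/top0.npz")
def crop(p,r0,r1,c0,c1,k,name):
    q=cv2.resize(p[r0:r1,c0:c1,::-1],None,fx=k,fy=k,interpolation=cv2.INTER_CUBIC)
    for i in range(r0,r1,10): cv2.putText(q,str(i),(0,(i-r0)*k+4),0,.35,(0,0,255)); cv2.line(q,(25,(i-r0)*k),(30,(i-r0)*k),(0,0,255))
    for i in range(c0,c1,10): cv2.putText(q,str(i),((i-c0)*k-8,10),0,.35,(0,0,255)); cv2.line(q,((i-c0)*k,12),((i-c0)*k,17),(0,0,255))
    cv2.imwrite(name,q)
crop(s['p'],160,245,225,335,7,"pics/c1.png")
crop(t['p'],180,255,195,310,6,"pics/c2.png")
crop(t['p'],215,300,300,425,6,"pics/c3.png")
crop(s['p'],220,305,125,245,6,"pics/c4.png")
for n,a in (("scene",s),("top",t)):
    print(n)
E
```

```text
scene
top
```

View pics/c1.png

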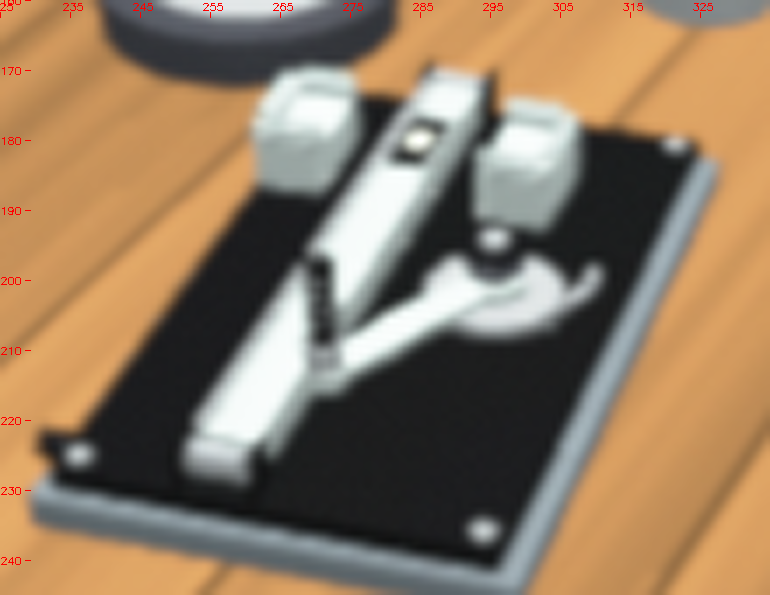

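View pics/c2.png

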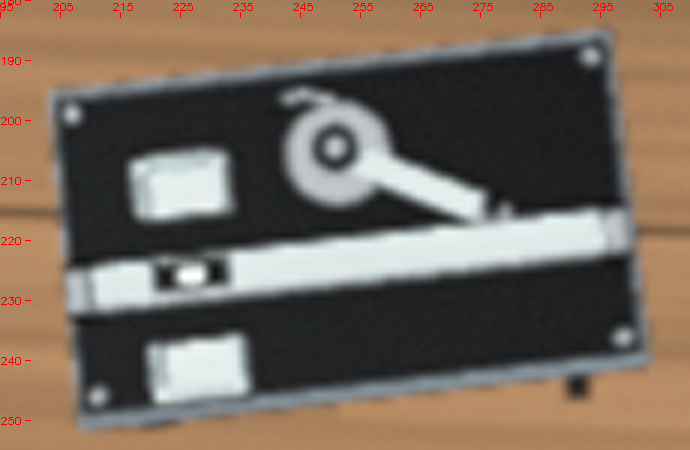

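View pics/c3.png

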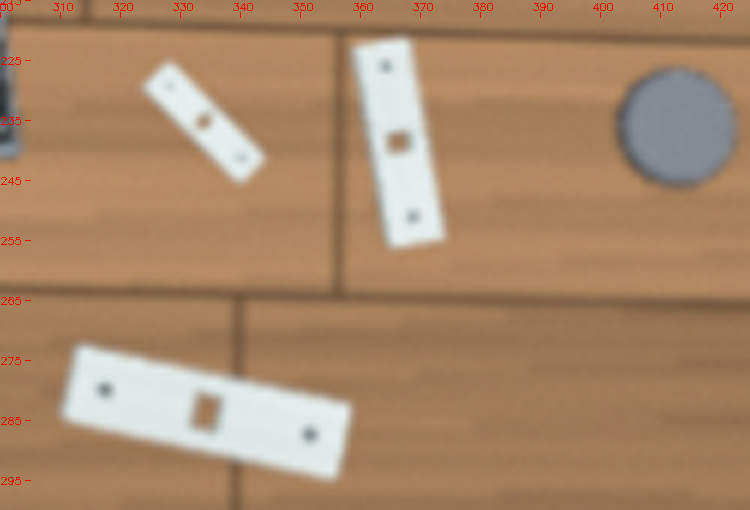

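View pics/c4.png

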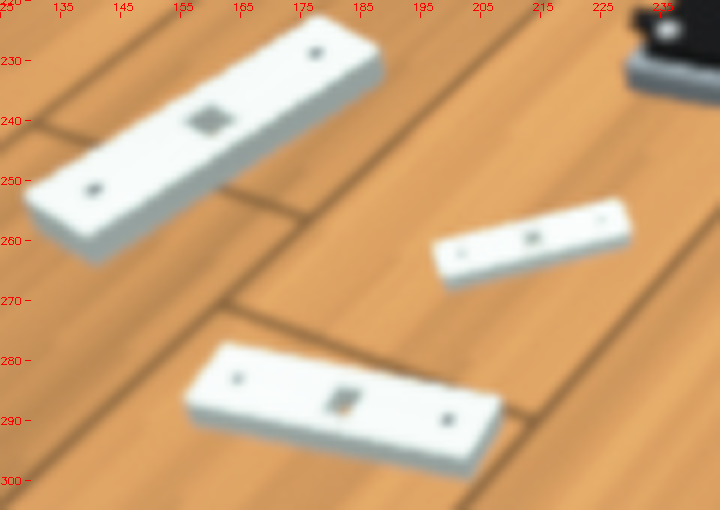

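```bash
python3 - <<'E'
from h import *
from scipy.optimize import least_squares
s=np.load("pics/scene0.npz");t=np.load("pics/top0.npz")
# medium bar: corners top face (top view / scene view)
tp=[(222.5,359),(221,368.5),(254.5,374),(256,364.5)]
sp=[(286.5,155.5),(277,162.5),(286,208.5),(296.5,203)]
# correspond: world order; top view up=+x,left=+y
for a in tp: print("top z12",np.round(atz("top",a,.012),4), np.round(dep("top",a,t['d']),3))
for a in sp: print("sc z12",np.round(atz("scene",a,.012),4))
print("hole", tri((286.6,182.2),(238.5,366.3)), atz("top",(238.5,366.3),.012),atz("scene",(286.6,182.2),.012))
print("holeA", tri((290,199.5),(226,364.2)),tri((290,199.5),(251,368.8)))
print("holeB", tri((283,164),(226,364.2)),tri((283,164),(251,368.8)))
# gate
for n,c in (("top",[(195.5,203.5),(185.5,296.5),(240.5,302),(250.5,208.5)]),("scene",[(182,325.5),(242.5,297),(229,232)])):
    print(n,[np.round(atz(n,a,.028)[:2],4) for a in c])
for n,r,c in (("top",225.7,227),("scene",179.5,284.5)): print(n,"aperture",atz(n,(r,c),.045))
print(tri((179.5,284.5),(225.7,227)))
print("pivot",tri((194,295.3),(204.5,250.7)))
for n,D,px in (("top",t['d'],(211,226)),("top",t['d'],(241,228)),("top",t['d'],(204,251)),("top",t['d'],(221,260)),("top",t['d'],(240,340)),("top",t['d'],(239,370)),("top",t['d'],(230,400))): print(px,dep(n,px,D))
E
```

```text
top z12 [ 0.5163 -0.1855  0.012 ] [ 0.517 -0.188  0.001]
top z12 [ 0.5219 -0.216   0.012 ] [ 0.523 -0.218  0.004]
top z12 [ 0.4165 -0.2339  0.012 ] [ 0.417 -0.237 -0.002]
top z12 [ 0.4111 -0.2036  0.012 ] [ 0.411 -0.207 -0.002]
sc z12 [ 0.4198 -0.2322  0.012 ]
sc z12 [ 0.4141 -0.2036  0.012 ]
sc z12 [ 0.5185 -0.1839  0.012 ]
sc z12 [ 0.5257 -0.2133  0.012 ]
hole (array([ 0.4675065 , -0.20839667,  0.01033964]), np.float64(0.0031919562559114116)) [ 0.46620414 -0.20906884  0.012     ] [ 0.47013564 -0.2087663   0.012     ]
holeA (array([ 0.50672319, -0.20152935,  0.01115645]), np.float64(0.0027192767904473327)) (array([ 0.45753215, -0.20037743, -0.01310006]), np.float64(0.07458990098538862))
holeB (array([ 0.47979628, -0.21854981,  0.04163951]), np.float64(0.06506157525089652)) (array([ 0.42776146, -0.21670961,  0.0115116 ]), np.float64(0.001840634992232472))
top [array([0.5855, 0.3066]), array([0.6259, 0.0161]), array([ 0.4539, -0.0048]), array([0.4147, 0.2824])]
scene [array([0.5903, 0.2947]), array([0.6325, 0.0081]), array([ 0.4689, -0.0118])]
top aperture [0.49159388 0.2263754  0.045     ]
scene aperture [0.4911359  0.23134942 0.045     ]
(array([0.49231256, 0.22661326, 0.04753104]), np.float64(0.0021369761677087853))
pivot (array([0.55833215, 0.1560907 , 0.05669017]), np.float64(0.0020070575794706204))
(211, 226) [0.53619229 0.23088422 0.04931335]
(241, 228) [0.44484506 0.22071311 0.04988481]
(204, 251) [0.55906732 0.15475277 0.05631599]
(221, 260) [0.5091515  0.12613598 0.04329249]
(240, 340) [ 0.4596851  -0.12646842  0.00588947]
(239, 370) [ 0.46502497 -0.22137651  0.01009128]
(230, 400) [ 0.49700518 -0.32237626 -0.00186618]
```

Call:
apply_moves([
  {"tx":0.385,"ty":-0.187,"tz":0.12,"yaw":0.12,"grip":0.3},
  {"tx":0.385,"ty":-0.187,"tz":0.12,"yaw":0.12,"grip":0.3},
  {"tx":0.385,"ty":-0.187,"tz":0.12,"yaw":0.12,"grip":0.3},
  {"tx":0.385,"ty":-0.187,"tz":0.12,"yaw":0.12,"grip":0.3},
  {"tx":0.385,"ty":-0.187,"tz":0.12,"yaw":0.12,"grip":0.3},
  {"tx":0.385,"ty":-0.187,"tz":0.12,"yaw":0.12,"grip":0.3},
  {"tx":0.385,"ty":-0.187,"tz":0.12,"yaw":0.12,"grip":0.3},
  {"tx":0.385,"ty":-0.187,"tz":0.12,"yaw":0.12,"grip":0.3},
], force=25)

```text
time: 2.3
tool_pos: [0.4695, -0.2056, 0.1055]
tool_rot: [-3.14, 0.001, 0.186]
contact_force: [-0.1, -0.1, -0.1]
opening: 0.0594
```

Call:
apply_moves([
  {"tz":0.06,"grip":0.3},
  {"tz":0.065,"grip":0.3},
  {"tz":0.065,"grip":0.3},
])

```text
schema error: expected keys tx, ty, tz, yaw, grip
```

```bash
cat >> h.py <<'E'
def crop(p,r0,r1,c0,c1,k,name):
    q=cv2.resize(p[r0:r1,c0:c1,::-1],None,fx=k,fy=k,interpolation=cv2.INTER_CUBIC)
    for i in range(r0,r1,10): cv2.putText(q,str(i),(0,(i-r0)*k+4),0,.35,(0,0,255)); cv2.line(q,(25,(i-r0)*k),(30,(i-r0)*k),(0,0,255))
    for i in range(c0,c1,10): cv2.putText(q,str(i),((i-c0)*k-8,10),0,.35,(0,0,255)); cv2.line(q,((i-c0)*k,12),((i-c0)*k,17),(0,0,255))
    cv2.imwrite(name,q)
E
python3 - <<'E'
from h import *
p,d=robot.read_camera("scene"); crop(p,200,320,110,260,5,"pics/d1.png")
p,d=robot.read_camera("top"); crop(p,190,280,310,430,5,"pics/d2.png")
o=robot.observe();print(o["tool_pos"],o["tool_rot"],proj("scene",o["tool_pos"]),proj("top",o["tool_pos"]))
E
```

```text
[ 0.46819606 -0.20802608  0.10637903] [-3.14135484e+00  6.86052520e-04  1.83109542e-01] [[250.88325745 174.56732128]] [[236.15255558 373.35486314]]
```

View pics/d1.png

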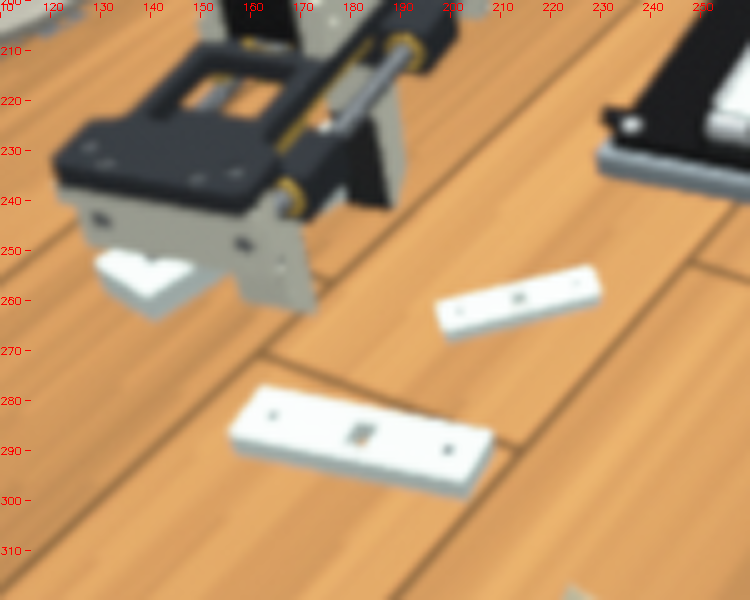

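View pics/d2.png

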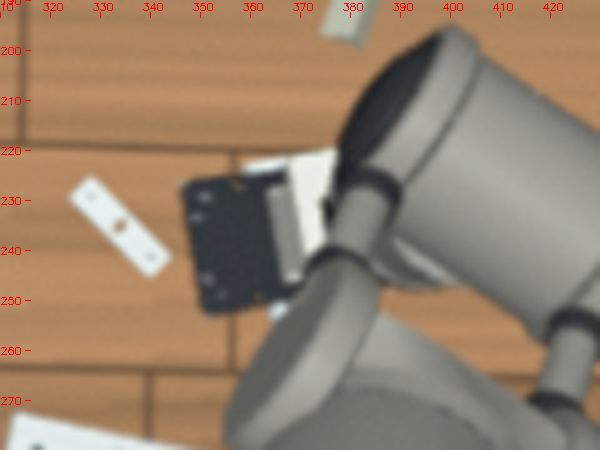

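Call:
apply_moves([
  {"tx":0,"ty":0,"tz":0.06,"yaw":0,"grip":0.3},
  {"tx":0,"ty":0,"tz":0.09,"yaw":0,"grip":0.3},
  {"tx":0,"ty":0,"tz":0.09,"yaw":0,"grip":0.3},
  {"tx":0,"ty":0,"tz":0.09,"yaw":0,"grip":0.3},
])

```text
time: 2.9
tool_pos: [0.4683, -0.2102, 0.0182]
tool_rot: [3.14, -0.002, 0.179]
contact_force: [0.8, -1.0, 0.6]
opening: 0.0595
```

```bash

python3 - <<'E'
from h import *
p,d=robot.read_camera("scene"); crop(p,220,320,120,250,6,"pics/d3.png")
o=robot.observe();print(o["tool_pos"],o["tool_rot"],proj("scene",o["tool_pos"]),proj("top",o["tool_pos"]))
E
```

```text
[ 0.46860799 -0.21013592  0.01845379] [ 3.13927183e+00 -2.27609961e-03  1.79720191e-01] [[284.52754031 180.73047171]] [[237.63774466 367.10883194]]
```

View pics/d3.png

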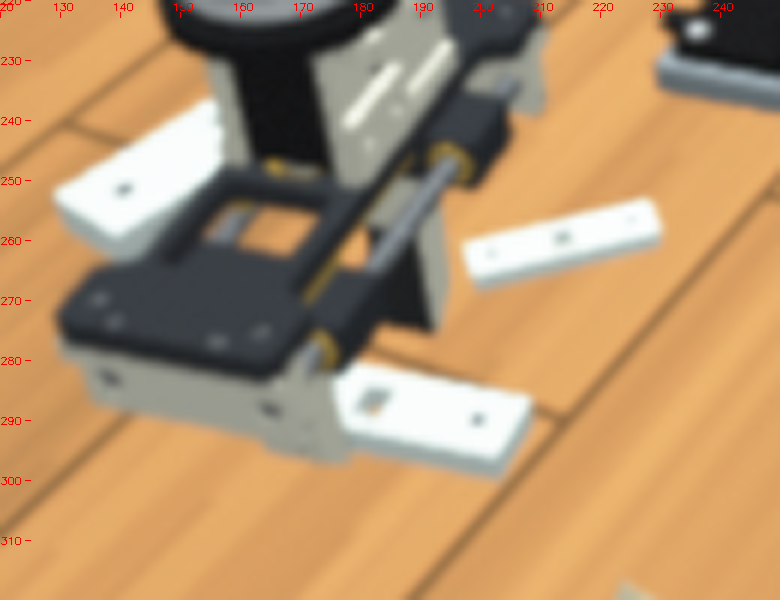

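Call:
apply_moves([
  {"tx":0,"ty":0,"tz":0.0135,"yaw":0,"grip":0.3},
  {"tx":0,"ty":0,"tz":0.0135,"yaw":0,"grip":0.3},
  {"tx":0,"ty":0,"tz":0.0135,"yaw":0,"grip":-0.6},
  {"tx":0,"ty":0,"tz":0.0135,"yaw":0,"grip":-0.8},
  {"tx":0,"ty":0,"tz":0.0135,"yaw":0,"grip":-0.8},
  {"tx":0,"ty":0,"tz":0.0135,"yaw":0,"grip":-0.8},
  {"tx":0,"ty":0,"tz":0.0135,"yaw":0,"grip":-0.8},
], force=25)

```text
time: 3.82
tool_pos: [0.468, -0.2088, 0.0033]
tool_rot: [3.141, -0.0, 0.181]
contact_force: [0.5, -0.3, 0.6]
opening: 0.0277
```

Call:
apply_moves([
  {"tx":0,"ty":0,"tz":-0.03,"yaw":0,"grip":-0.8},
  {"tx":0,"ty":0,"tz":-0.08,"yaw":0,"grip":-0.8},
  {"tx":0.01,"ty":-0.04,"tz":-0.126,"yaw":0,"grip":-0.8},
  {"tx":0.022,"ty":-0.09,"tz":-0.126,"yaw":0,"grip":-0.8},
  {"tx":0.034,"ty":-0.145,"tz":-0.126,"yaw":0.01,"grip":-0.8},
  {"tx":0.047,"ty":-0.2,"tz":-0.126,"yaw":0.02,"grip":-0.8},
  {"tx":0.06,"ty":-0.255,"tz":-0.126,"yaw":0.03,"grip":-0.8},
  {"tx":0.073,"ty":-0.31,"tz":-0.126,"yaw":0.044,"grip":-0.8},
])

```text
time: 4.82
tool_pos: [0.4837, 0.1111, 0.1292]
tool_rot: [3.141, 0.0, 0.136]
contact_force: [0.6, 0.4, -1.5]
opening: 0.0276
```

Call:
apply_moves([
  {"tx":0.011,"ty":-0.055,"tz":0,"yaw":0,"grip":-0.8},
  {"tx":0.022,"ty":-0.1,"tz":0.0,"yaw":0,"grip":-0.8},
  {"tx":0.022,"ty":-0.115,"tz":0.02,"yaw":0,"grip":-0.8},
  {"tx":0.022,"ty":-0.115,"tz":0.0445,"yaw":0,"grip":-0.8},
  {"tx":0.022,"ty":-0.115,"tz":0.0445,"yaw":0,"grip":-0.8},
  {"tx":0.022,"ty":-0.115,"tz":0.0445,"yaw":0,"grip":-0.8},
])

```text
time: 5.58
tool_pos: [0.4905, 0.2261, 0.0853]
tool_rot: [-3.142, -0.001, 0.136]
contact_force: [-0.0, 0.3, -0.2]
opening: 0.0278
```

```bash

python3 - <<'E'
from h import *
p,d=robot.read_camera("scene"); crop(p,120,245,220,345,5,"pics/e1.png");np.savez("pics/e1.npz",p=p,d=d)
p,d=robot.read_camera("top"); crop(p,180,260,190,310,6,"pics/e2.png");np.savez("pics/e2.npz",p=p,d=d)
o=robot.observe();print(o["time"],o["tool_pos"],o["tool_rot"],proj("scene",o["tool_pos"]),proj("top",o["tool_pos"]))
E
```

```text
5.675 [0.49080524 0.22610866 0.08574194] [-3.14140490e+00 -1.83754146e-03  1.36210332e-01] [[167.4146938  283.40410507]] [[224.81817443 225.36991461]]
```

View pics/e1.png

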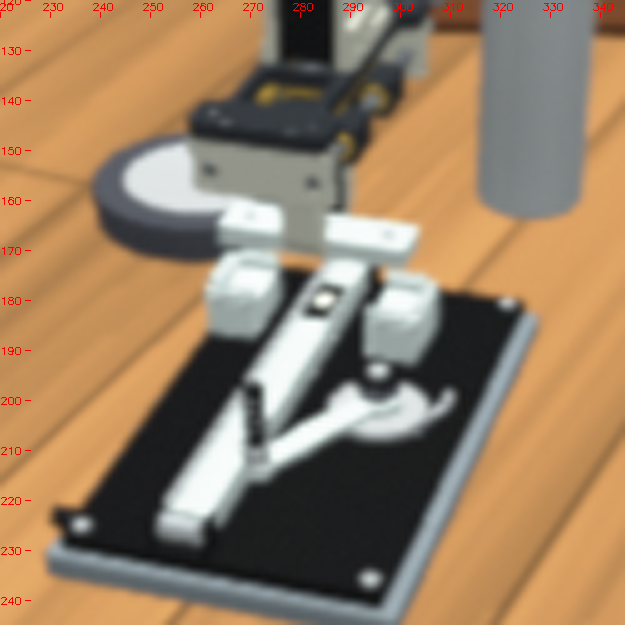

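View pics/e2.png

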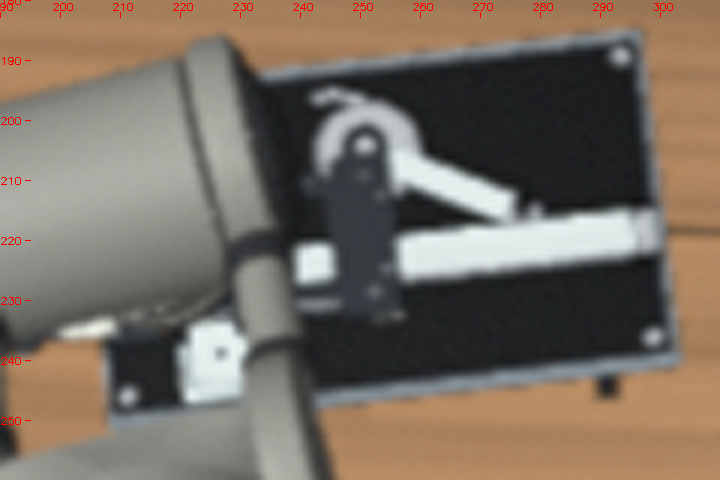

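```bash

python3 - <<'E'
from h import *
T={'FL':(236,298.6),'FR':(189,293),'BR':(199,206.7),'BL':(246,211)}
S={'FL':(224.7,236),'FR':(235.6,294),'BR':(180.6,321.4)}
for k in S: print(k,tri(S[k],T[k]))
for n,P in(("top",T),("scene",S)):
    Q={k:atz(n,P[k],.029)[:2] for k in P}
    c=(Q['FL']+Q['BR'])/2; ex=Q['FR']-Q['FL']; ey=Q['BR']-Q['FR']
    print(n,c,np.linalg.norm(ex),np.linalg.norm(ey),np.arctan2(ex[1],ex[0]),np.arctan2(-ey[0],ey[1]))
    y=np.arctan2(-ey[0],ey[1]);R=np.array([[np.cos(y),-np.sin(y)],[np.sin(y),np.cos(y)]])
    print(' seat',c+R@[-.02,.08],' pivot',c+R@[.037,0],' post',c+R@[-.004,-.076])
    for nm,v in(("seat",(-.02,.08,.045)),("pivot",(.037,0,.0565))):
        w=np.r_[c+R@v[:2],v[2]]; print(nm,proj(n,w))
# bar in scene: fit rectangle 106x28, top z = .0857-.0033+.012
o=robot.observe();zb=o["tool_pos"][2]-.0033
for px,z in (((169,264),zb),((172.5,302),zb),((165,263.3),zb+.012),((160,267),zb+.012),((165,303.6),zb+.012)): print(px,atz("scene",px,z))
X=[]
cx=o["tool_pos"][:2];y=.136;R=np.array([[np.cos(y),-np.sin(y)],[np.sin(y),np.cos(y)]])
for z in(0,.012):
  for a in((-53,-14),(53,-14),(53,14),(-53,14)): X.append(np.r_[cx+R@(np.array(a)/1000),zb+z])
print(proj("scene",X).round(1))
for h in(.008,-.008):pass
E
```

```text
FL (array([0.46808397, 0.00644891, 0.02844226]), np.float64(0.0015212806243483693))
FR (array([0.61497412, 0.0273008 , 0.02870642]), np.float64(0.0016897058084528625))
BR (array([0.57577672, 0.29656195, 0.02780123]), np.float64(0.0023591553380252184))
top [0.52098637 0.15090069] 0.14822441521970403 0.27177968751795284 0.1411152010304623 0.14637535333237725
 seat [0.48953199 0.22712813]  pivot [0.5575907  0.15629726]  post [0.52811399 0.07513001]
seat [[226.36539084 226.72483372]]
pivot [[204.4570654  250.47104213]]
scene [0.52325973 0.15090407] 0.14818521273910054 0.2707663135715269 0.14391385761561828 0.14234303449964292
 seat [0.49211298 0.22725772]  pivot [0.55988553 0.15615299]  post [0.53008176 0.07510526]
seat [[180.2307888  284.17032462]]
pivot [[194.25165917 295.47177978]]
(169, 264) [0.44374438 0.20084671 0.08244194]
(172.5, 302) [0.54645015 0.22677988 0.08244194]
(165, 263.3) [0.44211143 0.2008011  0.09444194]
(160, 267) [0.43720293 0.23142433 0.09444194]
(165, 303.6) [0.54189839 0.24720541 0.09444194]
[[168.1 263.6]
 [173.6 300.5]
 [168.9 303.4]
 [163.6 267.1]
 [164.2 263.4]
 [169.7 300.5]
 [165.  303.4]
 [159.7 267. ]]
```

Call:
apply_moves([
  {"tx":0,"ty":-0.001,"tz":0.012,"yaw":-0.007,"grip":-0.8},
  {"tx":0,"ty":-0.001,"tz":0.02,"yaw":-0.007,"grip":-0.8},
  {"tx":0,"ty":-0.001,"tz":0.024,"yaw":-0.007,"grip":-0.8},
  {"tx":0,"ty":-0.001,"tz":0.027,"yaw":-0.007,"grip":-0.8},
  {"tx":0,"ty":-0.001,"tz":0.027,"yaw":-0.007,"grip":-0.8},
])

```text
time: 6.3
tool_pos: [0.4899, 0.2272, 0.0575]
tool_rot: [3.141, 0.0, 0.144]
contact_force: [0.8, -0.4, -0.6]
opening: 0.0277
```

```bash

python3 - <<'E'
from h import *
p,d=robot.read_camera("scene"); crop(p,145,205,245,325,9,"pics/f1.png")
o=robot.observe();print(o["time"],o["tool_pos"],o["tool_rot"],o["contact_force"],o["torque"])
E
```

```text
6.35 [0.48998805 0.22723317 0.05766643] [ 3.14152411e+00 -1.91218386e-05  1.43766213e-01] [-0.33204654  0.53813509 -0.60117089] [-0.00662987  0.03154403 -0.0357632 ]
```

View pics/f1.png

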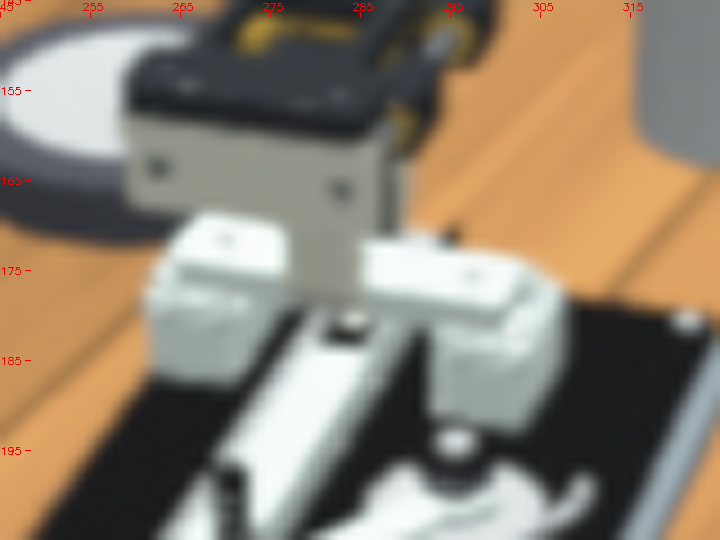

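Call:
apply_moves([
  {"tx":0,"ty":0,"tz":0.0015,"yaw":0,"grip":-0.8},
  {"tx":0,"ty":0,"tz":0.003,"yaw":0,"grip":-0.8},
  {"tx":0,"ty":0,"tz":0.0045,"yaw":0,"grip":-0.8},
  {"tx":0,"ty":0,"tz":0.0045,"yaw":0,"grip":-0.8},
])

```text
time: 6.85
tool_pos: [0.49, 0.2272, 0.0533]
tool_rot: [3.142, -0.0, 0.144]
contact_force: [-0.6, 0.2, 1.7]
opening: 0.0275
```

Call:
apply_moves([
  {"tx":0,"ty":0,"tz":0.0004,"yaw":0,"grip":-0.38},
  {"tx":0,"ty":0,"tz":0.0004,"yaw":0,"grip":-0.2},
  {"tx":0,"ty":0,"tz":0.0004,"yaw":0,"grip":0.0},
  {"tx":0,"ty":0,"tz":0.0004,"yaw":0,"grip":0.0},
  {"tx":0,"ty":0,"tz":-0.03,"yaw":0,"grip":0.0},
  {"tx":0,"ty":0,"tz":-0.08,"yaw":0,"grip":0.0},
  {"tx":0,"ty":0,"tz":-0.08,"yaw":0,"grip":0.0},
])

```text
time: 7.72
tool_pos: [0.4923, 0.228, 0.1369]
tool_rot: [-3.14, -0.008, 0.144]
contact_force: [0.4, 0.1, -0.3]
opening: 0.0463
```

```bash

python3 - <<'E'
from h import *
p,d=robot.read_camera("scene"); crop(p,145,205,245,325,9,"pics/g1.png")
o=robot.observe();print(o["time"],o["tool_pos"],o["tool_rot"],o["contact_force"])
zb=.05;cx=np.array([.4921,.2272]);y=.142;R=np.array([[np.cos(y),-np.sin(y)],[np.sin(y),np.cos(y)]])
X=[np.r_[cx+R@(np.array(a)/1000),zb+.012] for a in((-53,-14),(53,-14),(53,14),(-53,14))]
print(proj("scene",X).round(1))
E
```

```text
7.775 [0.49083674 0.22750539 0.13469853] [-3.14112201 -0.00373451  0.14381522] [-0.36487465  0.1146187  -0.24363981]
[[174.6 264.5]
 [180.1 301. ]
 [175.3 303.8]
 [170.  267.9]]
```

View pics/g1.png

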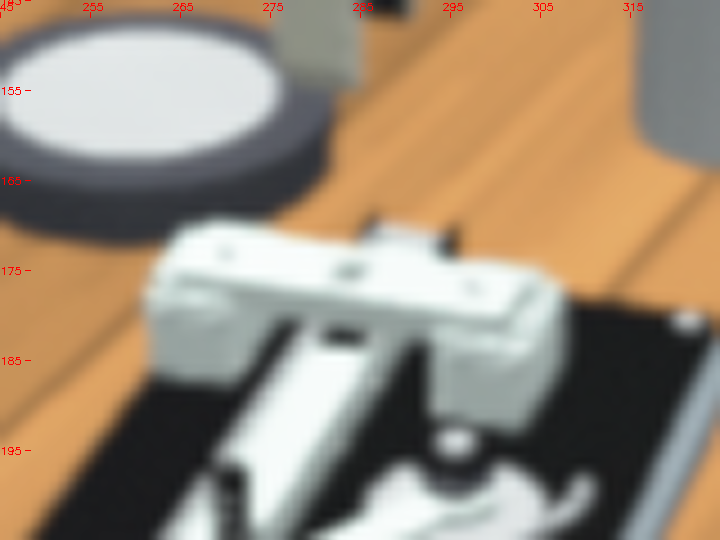

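Call:
apply_moves([
  {"tx":-0.003,"ty":0.04,"tz":0,"yaw":0,"grip":-0.5},
  {"tx":-0.008,"ty":0.1,"tz":0,"yaw":0,"grip":-1},
  {"tx":-0.012,"ty":0.156,"tz":0.0,"yaw":0,"grip":-1},
  {"tx":-0.012,"ty":0.156,"tz":0.03,"yaw":0,"grip":-1},
  {"tx":-0.012,"ty":0.156,"tz":0.03,"yaw":0,"grip":-1},
  {"tx":-0.012,"ty":0.156,"tz":0.03,"yaw":0,"grip":-1},
])

```text
time: 8.52
tool_pos: [0.5002, 0.0716, 0.1031]
tool_rot: [-3.141, 0.001, 0.145]
contact_force: [-0.4, 0.2, -0.4]
opening: 0.0005
```

```bash

python3 - <<'E'
from h import *
p,d=robot.read_camera("scene"); crop(p,130,245,220,335,6,"pics/i1.png")
p,d=robot.read_camera("top"); crop(p,180,260,190,310,6,"pics/i2.png")
o=robot.observe();print(o["time"],o["tool_pos"],o["tool_rot"],o["contact_force"],o["opening"])
c=np.array([.5233,.1509]);y=.142;R=np.array([[np.cos(y),-np.sin(y)],[np.sin(y),np.cos(y)]])
print(proj("scene",[np.r_[c+R@[-.004,-.076],z] for z in(.052,.086)]),proj("scene",o["tool_pos"]))
E
```

```text
8.625 [0.50071832 0.07184675 0.10376701] [ 3.14141644e+00 -9.12417632e-04  1.45178321e-01] [ 0.17372008  0.52602164 -0.50916981] 0.0005752090367902695
[[208.65542117 270.8684302 ]
 [197.07009177 270.47202667]] [[188.80218063 258.96569214]]
```

View pics/i1.png

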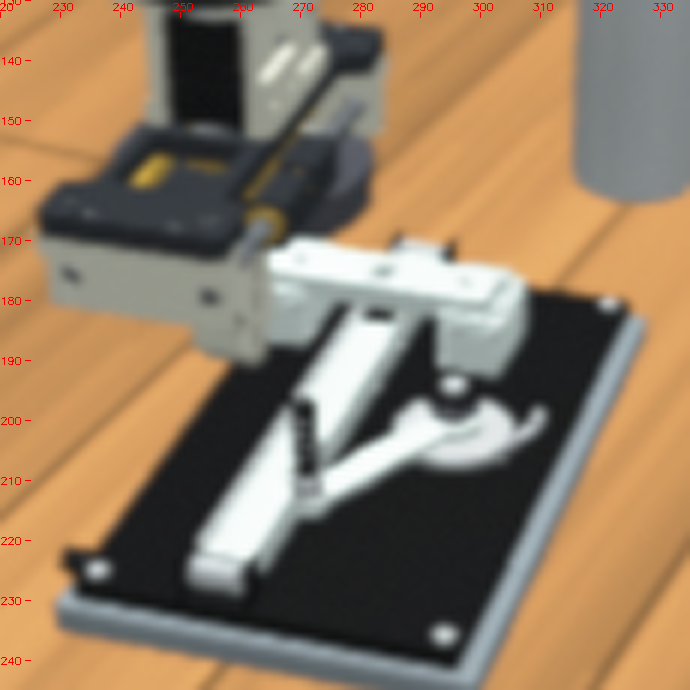

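View pics/i2.png

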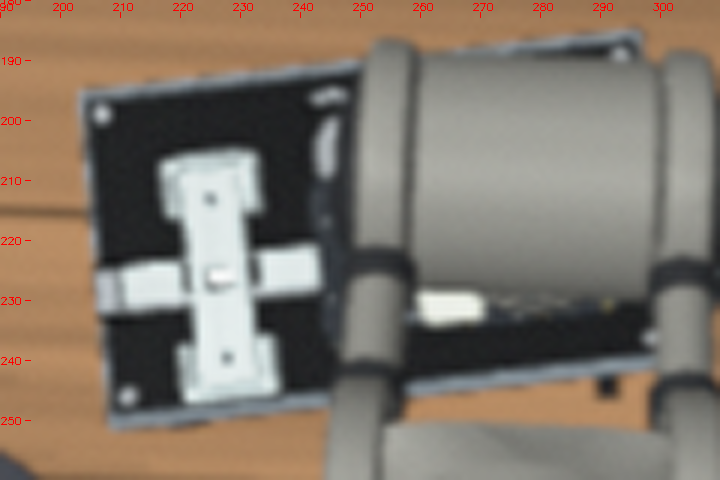

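Call:
apply_moves([
  {"tx":0,"ty":0,"tz":0.025,"yaw":0,"grip":-1},
  {"tx":0,"ty":0,"tz":0.0435,"yaw":0,"grip":-1},
  {"tx":0,"ty":0,"tz":0.0435,"yaw":0,"grip":-1},
  {"tx":0.008,"ty":0,"tz":0.0435,"yaw":0,"grip":-1},
  {"tx":0.008,"ty":0,"tz":0.0435,"yaw":0,"grip":-1},
])

```text
time: 9.25
tool_pos: [0.5099, 0.0725, 0.0608]
tool_rot: [3.141, -0.003, 0.144]
contact_force: [-0.1, 0.3, 0.2]
opening: 0.0005
```

```bash

python3 - <<'E'
from h import *
p,d=robot.read_camera("scene"); crop(p,150,245,220,335,7,"pics/j1.png")
o=robot.observe();print(o["time"],o["tool_pos"],o["tool_rot"],o["contact_force"],o["opening"])
E
```

```text
9.3 [0.50925938 0.07239326 0.0605321 ] [ 3.14120078e+00 -1.89604957e-03  1.44095447e-01] [ 0.52981222 -0.91699727 -0.26735604] 0.00034057585930857094
```

View pics/j1.png

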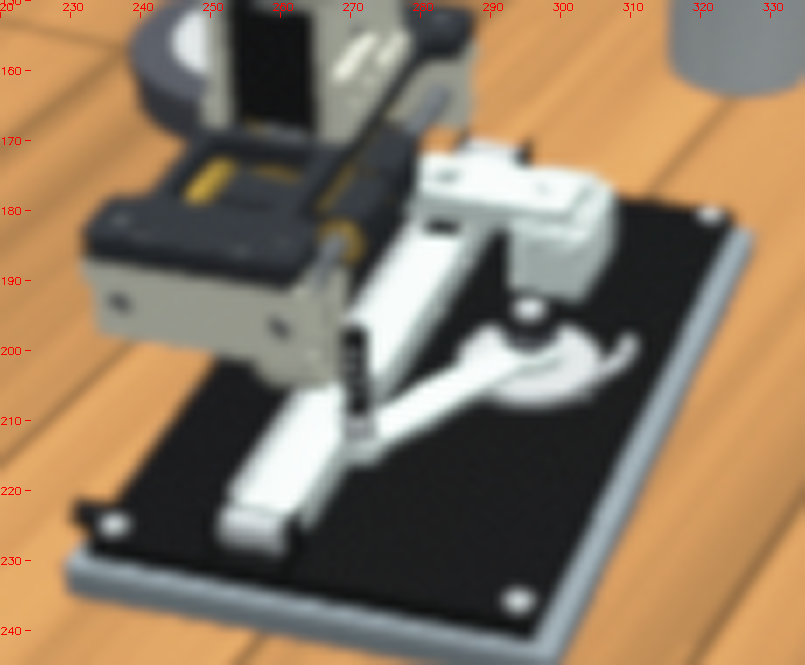

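Call:
apply_moves([
  {"tx":0.004,"ty":0,"tz":0,"yaw":0,"grip":-1},
  {"tx":0.012,"ty":0.0037,"tz":0,"yaw":0,"grip":-1},
  {"tx":0.02,"ty":0.0066,"tz":0,"yaw":0,"grip":-1},
  {"tx":0.028,"ty":0.0087,"tz":0,"yaw":0,"grip":-1},
  {"tx":0.036,"ty":0.01,"tz":0,"yaw":0,"grip":-1},
  {"tx":0.042,"ty":0.0103,"tz":0,"yaw":0,"grip":-1},
  {"tx":0.047,"ty":0.0103,"tz":0,"yaw":0,"grip":-1},
  {"tx":0.047,"ty":0.0103,"tz":0,"yaw":0,"grip":-1},
])

```text
time: 10.3
tool_pos: [0.5552, 0.0678, 0.0589]
tool_rot: [3.141, 0.004, 0.144]
contact_force: [-5.5, -3.8, 0.9]
opening: 0.0007
```

```bash

python3 - <<'E'
from h import *
for i in range(3):
    p,d=robot.read_camera("scene")
    o=robot.observe();print(o["time"],o["tool_pos"],o["tool_rot"],o["contact_force"],np.abs(o["qvel"]).max())
crop(p,150,245,220,335,7,"pics/k1.png")
E
```

```text
10.35 [0.55506975 0.06779213 0.05886077] [3.14100495 0.00438932 0.14369573] [-4.41514245 -2.87403611 -0.04291405] 0.002010045038805786
10.4 [0.55501222 0.06776164 0.05886007] [3.14094705 0.00444098 0.14369434] [-6.15783176 -3.65516532  0.20399896] 0.0024709319203664324
10.45 [0.55502952 0.06777693 0.05889964] [3.14097226 0.00435297 0.14368153] [-6.3044194  -4.04607558  0.90967572] 0.001974291946247892
```

View pics/k1.png

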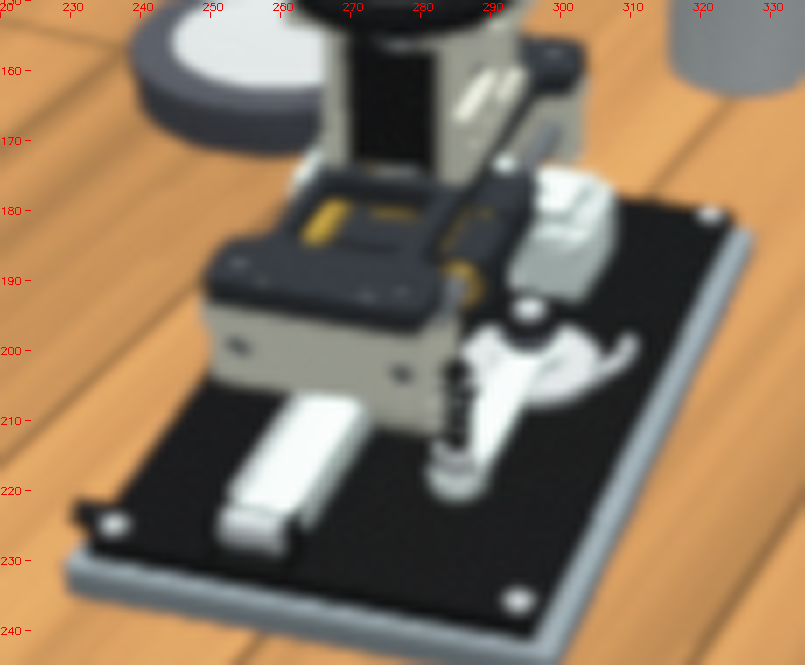

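```bash

python3 - <<'E'
from h import *
c=np.array([.5233,.1509]);y=.142;R=np.array([[np.cos(y),-np.sin(y)],[np.sin(y),np.cos(y)]])
for th in(.35,.4,.45,.5,.55,.6):
    r=np.array([[np.cos(th),-np.sin(th)],[np.sin(th),np.cos(th)]])@[-.041,-.076]+[.037,0]
    print(th,r,proj("scene",[np.r_[c+R@r,z] for z in(.052,.086)]).round(1).tolist(), atz("scene",(0,0),.1)[0]*0)
g=R.T@(np.array([.555,.0678])-[.5221,.1509]);print("finger gate",g)
for px,z in(((202.7,285.4),.086),((215,285.3),.052)):print(R.T@(atz("scene",px,z)[:2]-c))
E
```

```text
0.35 [ 0.02454595 -0.08545114] [[212.6, 280.6], [200.9, 280.3]] -0.0
0.4 [ 0.02883229 -0.08596679] [[213.0, 282.2], [201.3, 282.0]] -0.0
0.45 [ 0.03313905 -0.08626757] [[213.4, 283.8], [201.7, 283.6]] -0.0
0.5 [ 0.03745546 -0.08635272] [[213.7, 285.5], [202.0, 285.3]] -0.0
0.55 [ 0.04177072 -0.08622204] [[214.0, 287.2], [202.2, 287.1]] -0.0
0.6 [ 0.04607407 -0.08587585] [[214.2, 288.9], [202.5, 288.8]] -0.0
finger gate [ 0.02080828 -0.08691971]
[ 0.03856686 -0.08933128]
[ 0.038795   -0.09180268]
```

Call:
apply_moves([
  {"tx":0.001,"ty":0,"tz":0,"yaw":0,"grip":-1},
  {"tx":0.001,"ty":0,"tz":0,"yaw":0,"grip":-1},
  {"tx":0.001,"ty":0,"tz":0,"yaw":0,"grip":-1},
  {"tx":0.001,"ty":0,"tz":0,"yaw":0,"grip":-1},
])

```text
time: 10.95
tool_pos: [0.5558, 0.0679, 0.0589]
tool_rot: [3.141, 0.005, 0.144]
contact_force: [-5.9, -3.4, 0.6]
opening: 0.0005
```

```bash

python3 - <<'E'
from h import *
p,d=robot.read_camera("scene"); crop(p,150,245,220,335,6,"pics/l1.png")
p,d=robot.read_camera("top"); cv2.imwrite("pics/l2.png",p[:,:,::-1])
o=robot.observe();print(o["time"],o["tool_pos"],o["tool_rot"],o["contact_force"],np.abs(o["qvel"]).max())
E
```

```text
11.05 [0.55572804 0.06786211 0.05885613] [3.14094698 0.00493592 0.14371481] [-7.13463375 -3.7070145   0.24371256] 0.001989786983245847
```

View pics/l1.png

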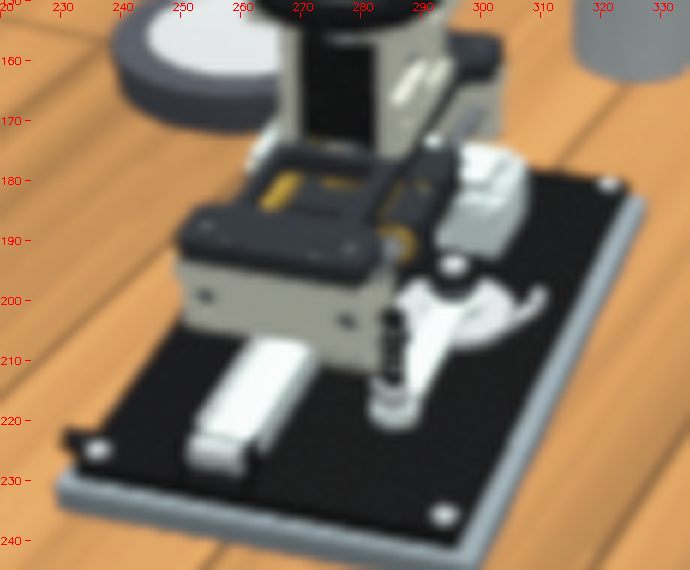

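View pics/l2.png

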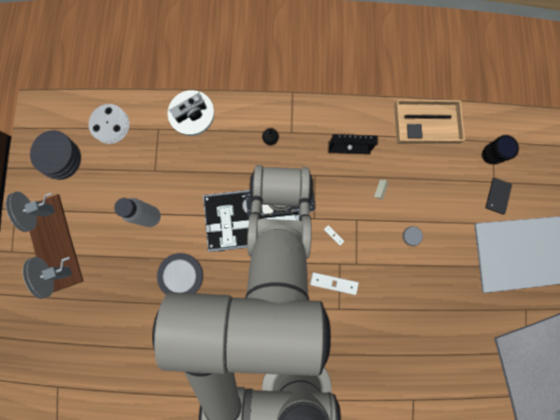

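The top view shows the bar across both saddles at about (226,227) and the bystanders where they stood. In the scene view the post is at (208,286), pressed by the fingers, which matches an arm angle of about 0.5 rad. The tool is steady, so I'm handing in.

```bash
python3 -c "
from cell import robot
print(robot.hand_in()); o=robot.observe(); print(o['time'],o['tool_pos'],o['contact_force'])"
```

```text
the job is handed in; nothing more can be done
None
the job is handed in; nothing more can be done
```

The middle-sized bar is set down in both saddles and released. The tension arm is pushed back past its click, and the fingers are still holding it. I handed the job in at about 11 s of robot time; the hand-in reports no verdict.

**Bar:** I set it down rather than dropping it: its underside was at about 50 mm and the force reading rose by about 2 N on contact before I opened the fingers. After release, its corners in the scene picture lay within about half a pixel (1–2 mm) of the predicted home position. The top view shows it across both posts, with its opening over the gate's aperture.

**Tension arm:** From the post's place in the picture and the finger position, the arm is at about 0.5 rad; the click is at 0.40 and the stop at 0.60. The push was steady at about 7 to 8 N, the stated range for past the click, and nothing was moving.

**Everything else:** The last top picture shows the bystanders and the two look-alike bars where they stood at the start.

**Disagreements:** The two cameras differ by 2–4 mm along x. I compared bar and seat within the same view to cancel this, and the remaining offset was under 1 mm. The gripper hid most of the bar from the scene camera at the end, so the final bar check relies on the top view.

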